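# Close a plaster casting mould and snap its toggle clamp shut

### The arm

A 6-joint arm with a two-finger parallel gripper is mounted at the origin on the work surface. World frame = base frame: x ahead of the robot, y to its left, z up, the work surface at z = 0. Lengths are in m, angles in rad, forces in N, time in s.
With the tool pointing down it reaches from about 0.4 to 0.825 m from the base axis. Payload 7 kg.
Tool frame: the origin (TCP) lies at the very end of the fingers, on their centre line; the grasp point (between the pads) lies 19 mm behind it; z points along the fingers, y is the line along which they close (so a half turn about z gives the same grasp; the last joint's range is limited). The gripper opens to 88 mm and grips with 3 to 60 N. Pads are 19 mm wide; open, the fingers measure 130 mm over their backs; the gripper's body (78 mm by 193 mm) begins 47 mm behind the grasp point.
Start: joints at [-0.838, 0.359, 0.012, 0, -1.224, -0.288], TCP at [0.29, -0.609, 0.227] pointing down, gripper open.
Joint ranges: [-3.07, 3.07], [-1.43, 2.12], [-1.02, 1.25], [-3.03, 1.67], [-3.05, -0], [-3.03, 3.03]. Speed limits (rad/s): [2.39, 2.39, 3.01, 3.14, 3.14, 3.14].

### API

Orientations are given as [roll, pitch, yaw] about the fixed x, y, z axes, in that order (R = Rz(yaw) Ry(pitch) Rx(roll)).
In Python, from station import arm gives the robot as it stands.
- The arm moves only by the tool step_arm, never from a script. Its argument "rows" is a list of rows, each a list of 5 numbers: the shift along the world's x, y, z in m, then the turn about the world's z in rad, then the finger opening in m, from 0 to 0.0876. In form: [[x, y, z, spin, gripper], ...]. A call has 1 to 20 rows; each row is the pose to reach, as a shift and turn from the pose commanded when the call began; what a row does not reach only later rows make up. A row lasts 1/10 s, in which the tool goes at most 50 mm and 8.59 degrees, less where a joint would pass 70% of its speed; a pose out of reach is approached as far as the arm can. A call with a gripper value outside its range is refused whole. The fingers move at their own pace and stop on an object; "newtons" is the grip in N (left out, the last holds). Time passes only in rows, so rows that repeat a pose let the fingers close. It gives the time, the measured TCP pose, the force, the opening and the grip force at its end, in the units of the state.
- arm.get_state(): the state, without advancing time (a new reading comes with each control period).
- arm.grab_frame(name): name is "side" or "top" or "wrist"; returns a dict with "color" (384x512x3 uint8, blue, green, red), "vfov" (degrees; the focal length in pixels is half the picture's height over the tangent of half this angle, whatever the lens; pixels are square), "cx", "cy" (the principal point, pixels), "rvec" (rotation vector, rad) and "tvec" (3), from world to camera coordinates, as OpenCV has them. Camera axes: x right, y down, z forward; pixel columns grow to the right and rows downward; lengths in m; the calibration is good to about 2 mm. A picture is of the moment at which its call begins. There is no depth.
- arm.job_done(): hands the job in; it is judged then, once.
The state is a dict: "t": time; "q": joint angles; "qd": joint speeds; "joint_efforts": joint torques, N m; "eef_pos": TCP position; "ee_rot": TCP orientation; "force": force on the tool from outside, world axes, zero at the start; "moment": the same for the moment, N m; "width": finger opening in m; "gripper_force": force on a finger pad.
Only numpy, scipy, OpenCV 4.12 (cv2) and the standard library are available. Lean on these libraries where they do the work, as an engineer would, in place of code of your own. Each camera call takes 0.05 s, during which the arm holds its last target. There are 200 camera calls.

### The job

Close the plaster casting mould: push the loose half along its guides until it is fully home against the fixed half, then push the red clamp handle over past its dead point until it snaps into lock, so that the steel bar lies behind the loose half. Push only with the fingertips: the loose half must slide flat on the board, never be lifted or tipped, and the jar, the cup and the wooden rib nearby must be left where they are. Finish clear of everything.

Things in the scene. Friction and masses are not known exactly. Their poses are not given: they have to be found in the camera images.
- fixture: Casting fixture, fixed to the table: plywood board 280 x 280 x 18 mm, x -150 to +130 mm. Origin on the table below the board, z up; the loose half slides home along +x; the clamp is on the +y side. The white fixed mould half spans x 45 to 95, y -60 to 60, z 18 to 98 mm. Aluminium guide rails, 14 mm high above the board, along x from -110 to 45 mm, inner faces at y = -61.5 and 61.5 mm.
- mould_half: Loose white plaster mould half, 50 (x) x 120 (y) x 80 (z) mm, 0.4 to 0.7 kg, sliding on the board between the guides against 3 to 9 N of friction. Origin at the centre of its underside, +x its joint face. In the fixture's frame it starts at x = -55 to -15 mm and is home, touching the fixed half, at x = +20 mm.
- clamp (a joint): Over-centre clamp lever, rad: 0 open (start), 1.30 locked on its stop. Its spring returns it to 0 from below the dead point at 0.75 and snaps it to 1.30 from above (0.75 N m at 0, nothing at the dead point: up to about 9 N at the end of the handle). It turns about the fixture's x axis through clamp_pivot. Its locking bar lands on top of a half that is not home and then cannot lock.
- clamp_pivot (a point): Axis of the clamp lever, at x = -15.5, y = +95, z = 60 mm in the fixture's frame. A steel post 40 x 44 mm stands under it.
- handle_tip (a point): Centre of the round end of the straight clamp handle, 120 mm from the pivot; the outer half is a red grip 20 mm in diameter. At joint 0 it leans 0.85 rad from upright to the fixture's +y, away from the mould: 90 mm out from the pivot and 79 mm above it (139 mm above the table). It is upright at 0.85, and at 1.30 leans 0.45 rad to -y.
- half_back (a point): Centre of the flat back (-x face) of the loose half at mid-width, 35 mm above the half's underside (53 mm above the table): the place to push; pushed here it slides without tipping. It is 25 mm behind the half's origin; at home it is at x = -5 mm in the fixture's frame.
- bar_tip (a point): Centre of the round end of the steel locking bar, 82 mm from the pivot, bar diameter 16 mm. At joint 0 it points steeply up; at 1.30 it lies level along the fixture's -y, 60 mm above the table, 2.5 mm behind the back of the home mould half.
- glaze_jar: Bystander: amber glass jar with black cap, diameter 60 mm, height 85 mm. Origin at the centre of its underside.
- slip_cup: Bystander: blue ceramic cup, diameter 72 mm, height 85 mm. Origin at the centre of its underside.
- wood_rib: Bystander: flat wooden potter's rib, 100 x 50 x 8 mm. Origin at the centre of its underside.
There are look-alikes about, which are no part of the job. Of the things that look like the mould_half, the largest one is meant.

How it is judged:
On the way, in this order (a step that is already met when the one before it is completed fails the run):
1. the loose half is pushed home (gap under 8 mm) while the clamp is still open (x of mould_half in the frame of fixture above 0.012 m and value of joint clamp below 0.5 rad), for 0.2 s.
2. the clamp lever is past its dead point and in lock (value of joint clamp above 1.22 rad), for 0.2 s.
At the end, for the whole second after the job is handed in: The clamp lever is locked (above 1.22 rad of 1.30), the loose half is home within 3 mm of the fixed half, flat on the board and at rest (value of joint clamp above 1.22 rad and x of mould_half in the frame of fixture above 0.017 m and z of mould_half in the frame of fixture below 0.021 m and angle between mould_half's own z axis and vertical below 0.05 rad and linear speed of mould_half below 0.02 m/s); the robot touches nothing.
It fails at once if the loose mould half is lifted (more than 10 mm off the board) or tipped (more than 0.2 rad) (z of mould_half in the frame of fixture above 0.028 m or angle between mould_half's own z axis and vertical above 0.2 rad).
It fails at once if the jar, the cup or the wooden rib is moved by more than 20 mm or tipped (distance of any of glaze_jar, slip_cup, wood_rib from where it was at the start of the episode above 0.02 m or angle between any of glaze_jar, slip_cup, wood_rib's own z axis and vertical above 0.35 rad).
It also fails if it takes over 51 s, if anything falls off the work surface, if the arm or the gripper's body presses on something with over 40 N, if the wrist force passes 120 N, or if a joint passes its speed limit or range.

## Working session

There is one attempt and no reset: what is moved stays moved. The work goes in short steps, Python scripts to look and compute and a tool call to move; the robot and the scene stay as the last step left them, time stands still between calls to the robot, and variables do not carry over. Pictures are saved under pics/ and viewed, at most 10 in all, crops included, and the job is handed in when it is done.

Besides the shell and the picture viewer there is one more tool, called after "Request:" as name(argument=value, ...), one argument or row to a line, values as JSON. step_arm: Moves the arm, as the interface text tells. Its arguments: {"type":"object","properties":{"rows":{"type":"array"},"newtons":{"type":"number"}},"required":["rows"]}

```bash
mkdir -p pics; cat > h.py <<'E'
import numpy as np, cv2
from station import arm
def cam(f):
    R=cv2.Rodrigues(np.array(f["rvec"],float))[0]; t=np.array(f["tvec"],float).ravel()
    fl=f["color"].shape[0]/2/np.tan(np.radians(f["vfov"])/2)
    return R,t,fl,f["cx"],f["cy"]
def ray(f,u,v):
    R,t,fl,cx,cy=cam(f); d=R.T@np.array([(u-cx)/fl,(v-cy)/fl,1]); return -R.T@t,d
def onz(f,u,v,z):
    o,d=ray(f,u,v); return o+d*(z-o[2])/d[2]
def proj(f,p):
    R,t,fl,cx,cy=cam(f); q=R@np.array(p)+t; return q[0]/q[2]*fl+cx,q[1]/q[2]*fl+cy
E
python3 - <<'E'
from h import *
import pickle
F={}
for n in("side","top"):
    F[n]=arm.grab_frame(n); cv2.imwrite(f"pics/{n}0.png",cv2.resize(F[n]["color"],(800,600),interpolation=cv2.INTER_CUBIC))
    R,t,fl,cx,cy=cam(F[n]); print(n,-R.T@t,fl,R[2])
pickle.dump(F,open("f0.pkl","wb"))
E
```

```text
side [0.08701375 0.79835526 0.68385274] 480.77983957022474 [ 0.4257901  -0.74146469 -0.51858741]
top [ 0.44608292 -0.01603677  1.04068094] 463.1847314320007 [ 0.12723813  0.00192631 -0.99187033]
```

View pics/top0.png

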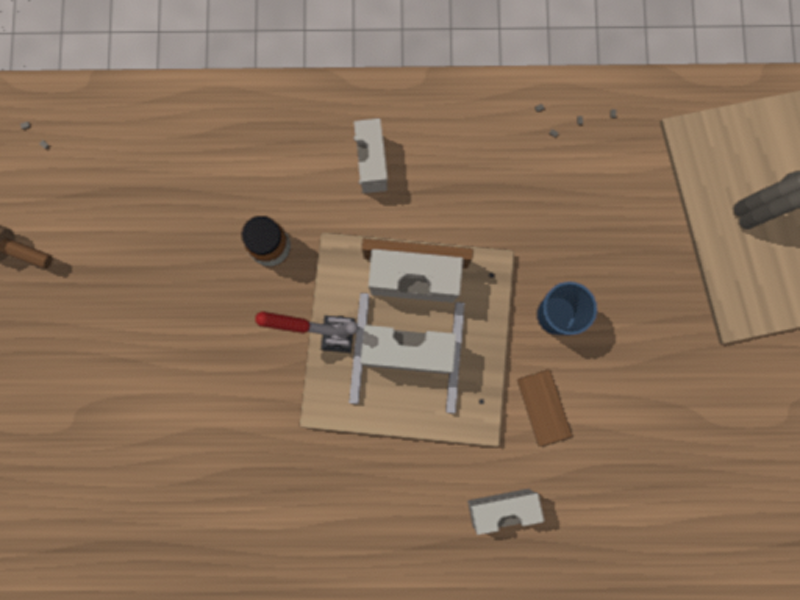

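View pics/side0.png

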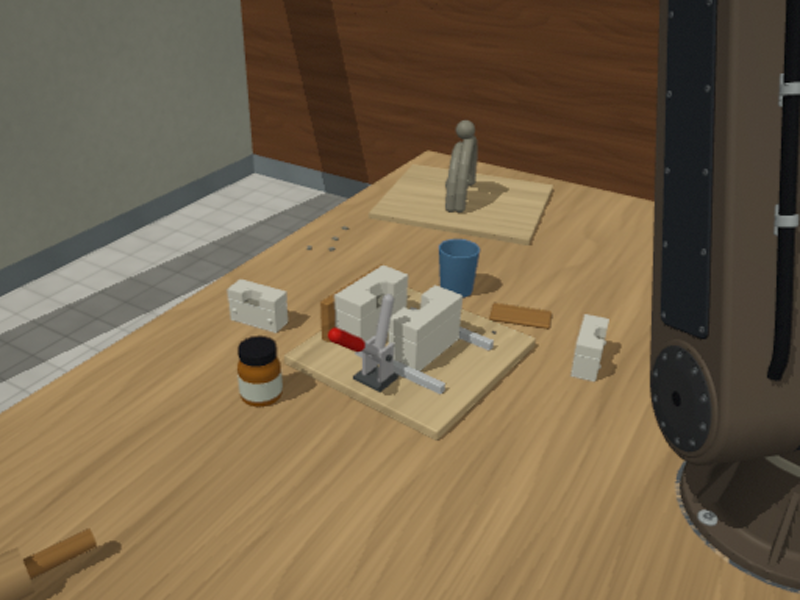

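The top view (800x600) shows the board corners at about (321,234), (514,250), (499,446) and (301,427). The loose half's top is around (408,349) and the red handle tip is at (262,319). The jar is at (264,238), the cup at (568,308) and the rib at (545,408). The small white blocks at (370,155) and (507,512) are the look-alikes.

```bash
cat >> h.py <<'E'
def board(f):
    c=f["color"]; s=.64
    P=np.array([onz(f,u*s,v*s,.018)[:2] for u,v in((321,234),(514,250),(499,446),(301,427))])
    return P
E
python3 - <<'E'
from h import *
import pickle
F=pickle.load(open("f0.pkl","rb")); f=F["top"]; s=.64
P=board(f); print(P.round(4)); print("sides",[np.linalg.norm(P[i]-P[i-1]).round(4) for i in range(4)])
# fixture corners of P: (130,130),(130,-130..)
L=np.array([[.13,.14],[.13,-.14],[-.15,-.14],[-.15,.14]])
a=L-L.mean(0); b=P-P.mean(0)
yaw=np.arctan2((a[:,0]*b[:,1]-a[:,1]*b[:,0]).sum(),(a*b).sum())
R=np.array([[np.cos(yaw),-np.sin(yaw)],[np.sin(yaw),np.cos(yaw)]]); o=P.mean(0)-R@L.mean(0)
print("yaw",yaw,"o",o); np.savez("fix.npz",R=R,o=o,yaw=yaw)
tof=lambda p:R.T@(p[:2]-o)
hsv=cv2.cvtColor(f["color"],cv2.COLOR_BGR2HSV)
m=((hsv[...,1]<40)&(hsv[...,2]>185)).astype(np.uint8)
for c in cv2.findContours(m,0,2)[0]:
    if cv2.contourArea(c)>250:
        q=cv2.boxPoints(cv2.minAreaRect(c)); print("white",cv2.contourArea(c)); print(np.array([tof(onz(f,*p,.098)) for p in q]).round(4).tolist())
m=((hsv[...,1]>180)&((hsv[...,0]<5)|(hsv[...,0]>175))&(hsv[...,2]>90)).astype(np.uint8)
c=max(cv2.findContours(m,0,2)[0],key=cv2.contourArea); i=c[:,0,0].argmin();p=c[i,0]
print("red tip",p,onz(f,*p,.139),tof(onz(f,*p,.139)))
for n,(u,v,z) in dict(jar=(264,238,.085),cup=(568,308,.085),rib=(545,408,.008)).items(): w=onz(f,u*s,v*s,z);print(n,w,tof(w))
W=lambda x,y,z:np.r_[R@[x,y]+o,z]
for n in F:
    im=F[n]["color"].copy()
    for pt in [(-.1,-.0615,.032),(-.1,.0615,.032),(.045,.06,.098),(.045,-.06,.098),(.095,-.06,.098),(-.0155,.185,.139),(-.15,.14,.018),(.13,.14,.018)]:
        cv2.circle(im,tuple(int(round(k)) for k in proj(F[n],W(*pt))),2,(0,255,0),-1)
    globals()["i"+n]=im
cv2.imwrite("pics/chk.png",np.hstack([cv2.resize(itop[130:300,150:350],(400,340)),cv2.resize(iside[150:300,150:350],(400,340))]))
E
```

```text
[[ 0.6843  0.0851]
 [ 0.6585 -0.1927]
 [ 0.3813 -0.1637]
 [ 0.4095  0.1118]]
sides [np.float64(0.2762), np.float64(0.279), np.float64(0.2787), np.float64(0.2769)]
yaw -0.09898174799261755 o [ 0.54333873 -0.04084715]
red tip [164 203] [0.55023243 0.15392203 0.139     ] [-0.01238716  0.19449709]
jar [0.66386811 0.15534148 0.085     ] [0.10055203 0.20713909]
cup [ 0.56540567 -0.25058534  0.085     ] [ 0.0426853  -0.20653092]
rib [ 0.43295163 -0.23147031  0.008     ] [-0.09100937 -0.2005986 ]
```

View pics/chk.png

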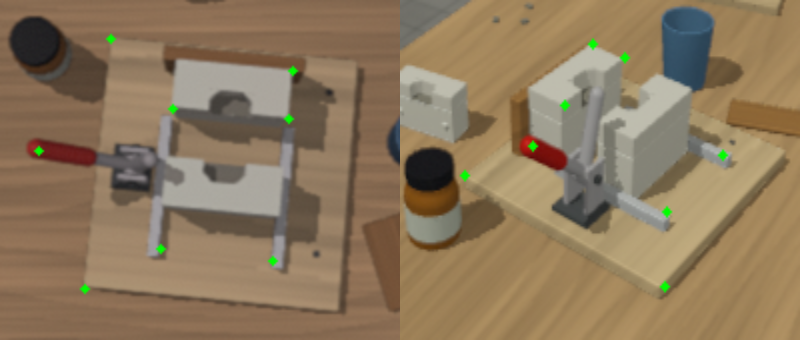

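The reprojected rails, fixed half and board corners agree with the picture to within about 3 mm. The loose half's back top edge runs from about (231,232) to (290,238) in native pixels.

```bash
python3 - <<'E'
from h import *
import pickle
from scipy.spatial.transform import Rotation as Ro
F=pickle.load(open("f0.pkl","rb")); f=F["top"]; z=np.load("fix.npz");R,o=z["R"],z["o"]
for p in((231.5,232.5),(289.5,238)): print("back edge",R.T@(onz(f,*p,.098)[:2]-o))
s=arm.get_state(); M=Ro.from_euler("xyz",s["ee_rot"]).as_matrix(); print(s["t"],s["eef_pos"],"tool y",M[:,1],"ang",np.arctan2(M[1,1],M[0,1]),s["width"],s["force"])
for p in((-.125,0),(-.0155,.235),(-.0155,.10)): print(p,R@p+o)
E
```

```text
back edge [-0.05592771  0.05908476]
back edge [-0.05631327 -0.05913939]
0.1 [ 0.29022743 -0.60892935  0.22570157] tool y [-0.43016691  0.90274808  0.00152992] ang 2.0154745444997593 0.08765567721153622 [-0.18444471  0.40123907 -0.33940687]
(-0.125, 0) [ 0.41895056 -0.02849463]
(-0.0155, 0.235) [0.55113734 0.19453431]
(-0.0155, 0.1) [0.53779661 0.06019509]
```

Request:
step_arm(
  rows=[
    [0.01,0.04,0,0.07,0],
    [0.02,0.08,0,0.14,0],
    [0.03,0.12,0,0.21,0],
    [0.04,0.16,0,0.28,0],
    [0.05,0.2,0,0.35,0],
    [0.06,0.24,0,0.42,0],
    [0.07,0.28,0,0.49,0],
    [0.08,0.32,0,0.56,0],
    [0.09,0.36,0,0.63,0],
    [0.1,0.4,0,0.7,0],
    [0.11,0.44,0,0.77,0],
    [0.12,0.48,0,0.84,0],
    [0.13,0.52,0,0.91,0],
    [0.135,0.55,0,0.98,0],
    [0.139,0.579,0,1.027,0],
    [0.139,0.579,0,1.027,0],
    [0.139,0.579,0,1.027,0],
  ],
  newtons=30,
)

```text
t: 1.8
eef_pos: [0.4292, -0.0298, 0.2263]
ee_rot: [3.141, -0.0, -1.668]
force: [0.1, -0.3, -0.4]
width: 0.0005
gripper_force: 0.0
```

Request:
step_arm(
  rows=[
    [0,0,-0.04,0,0],
    [0,0,-0.08,0,0],
    [0,0,-0.12,0,0],
    [0,0,-0.15,0,0],
    [0,0,-0.17,0,0],
    [0,0,-0.176,0,0],
    [0,0,-0.176,0,0],
  ],
)

```text
t: 2.5
eef_pos: [0.4289, -0.0312, 0.0501]
ee_rot: [3.14, -0.001, -1.671]
force: [0.6, -0.1, -0.1]
width: 0.0006
gripper_force: 0.0
```

```bash
python3 - <<'E'
from h import *
a=arm.grab_frame("side")["color"];b=arm.grab_frame("top")["color"]
cv2.imwrite("pics/s1.png",np.hstack([cv2.resize(b[100:300,150:350],(400,400)),cv2.resize(a[110:310,150:350],(400,400))]))
E
```

```text
(no output)
```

View pics/s1.png

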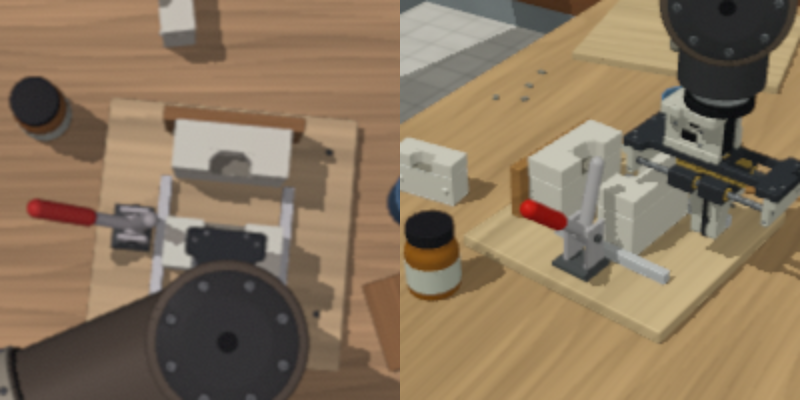

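The gripper is behind the half with its body clear above the mould and the clamp lever well to one side. I'll now push along the fixture's +x.

Request:
step_arm(
  rows=[
    [0.01,-0.001,0,0,0],
    [0.02,-0.002,0,0,0],
    [0.027,-0.0027,0,0,0],
    [0.032,-0.0032,0,0,0],
    [0.036,-0.0036,0,0,0],
    [0.04,-0.004,0,0,0],
    [0.044,-0.0044,0,0,0],
    [0.048,-0.0048,0,0,0],
    [0.052,-0.0052,0,0,0],
    [0.056,-0.0056,0,0,0],
    [0.06,-0.006,0,0,0],
    [0.064,-0.0064,0,0,0],
    [0.068,-0.0068,0,0,0],
    [0.072,-0.0072,0,0,0],
  ],
)

```text
t: 4.0
eef_pos: [0.5001, -0.0379, 0.0505]
ee_rot: [3.139, -0.001, -1.67]
force: [-7.3, 0.9, 8.2]
width: 0.0001
gripper_force: 4.6
```

```bash
python3 - <<'E'
from h import *
a=arm.grab_frame("side")["color"]
cv2.imwrite("pics/s2.png",cv2.resize(a[130:270,150:350],(800,560),interpolation=cv2.INTER_CUBIC))
s=arm.get_state();print(s["eef_pos"],s["force"],s["moment"])
E
```

```text
[ 0.50096185 -0.03784825  0.05049687] [-3.22223047 -0.76482812  2.66390692] [-0.18509186  1.35424552  0.002765  ]
```

View pics/s2.png

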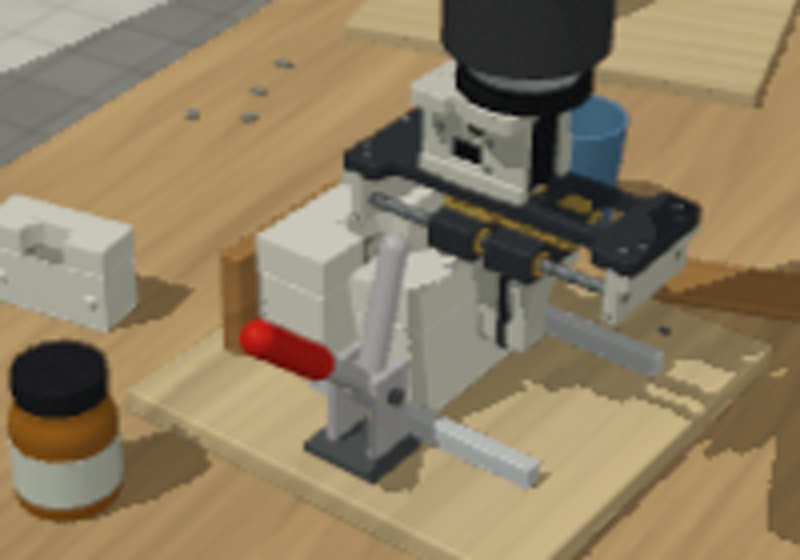

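The half is flat on the board and the clamp is still open. I'll carry on pushing gently.

Request:
step_arm(
  rows=[
    [0.003,-0.0003,0,0,0],
    [0.006,-0.0006,0,0,0],
    [0.009,-0.0009,0,0,0],
    [0.012,-0.0012,0,0,0],
    [0.014,-0.0014,0,0,0],
  ],
)

```text
t: 4.55
eef_pos: [0.5143, -0.0393, 0.0504]
ee_rot: [3.139, -0.001, -1.67]
force: [-6.9, 0.6, 6.9]
width: 0.0007
gripper_force: 4.0
```

Request:
step_arm(
  rows=[
    [0.002,-0.0002,0,0,0],
    [0.003,-0.0003,0,0,0],
    [0.004,-0.0004,0,0,0],
  ],
)

```text
t: 4.85
eef_pos: [0.5181, -0.0397, 0.0504]
ee_rot: [3.139, -0.001, -1.67]
force: [-7.8, 0.8, 6.1]
width: 0.0007
gripper_force: 4.3
```

Request:
step_arm(
  rows=[
    [0.001,-0.0001,0,0,0],
    [0.002,-0.0002,0,0,0],
    [0.003,-0.0003,0,0,0],
    [0.003,-0.0003,0,0,0],
  ],
)

```text
t: 5.25
eef_pos: [0.5183, -0.0397, 0.0504]
ee_rot: [3.135, -0.001, -1.67]
force: [-19.8, 7.6, 18.6]
width: 0.0006
gripper_force: 11.6
```

The half stopped and the force rose, so it looks home. I'll back off, rise and check.

Request:
step_arm(
  rows=[
    [-0.01,0.001,0,0,0],
    [-0.03,0.003,0,0,0],
    [-0.06,0.006,0,0,0],
    [-0.06,0.006,0.04,0,0],
    [-0.06,0.006,0.08,0,0],
    [-0.06,0.006,0.12,0,0],
    [-0.06,0.006,0.16,0,0],
    [-0.06,0.006,0.19,0,0],
    [-0.06,-0.035,0.2,0,0],
    [-0.06,-0.08,0.2,0,0],
    [-0.06,-0.12,0.2,0,0],
    [-0.06,-0.12,0.2,0,0],
  ],
)

```text
t: 6.45
eef_pos: [0.4625, -0.163, 0.2505]
ee_rot: [-3.141, -0.001, -1.674]
force: [-0.2, 0.6, 0.4]
width: 0.0003
gripper_force: 0.0
```

```bash
python3 - <<'E'
from h import *
a=arm.grab_frame("side")["color"];b=arm.grab_frame("top")["color"]
cv2.imwrite("pics/s3.png",np.hstack([cv2.resize(b[130:280,170:320],(400,400)),cv2.resize(a[150:300,180:330],(400,400))]))
E
```

```text
(no output)
```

View pics/s3.png

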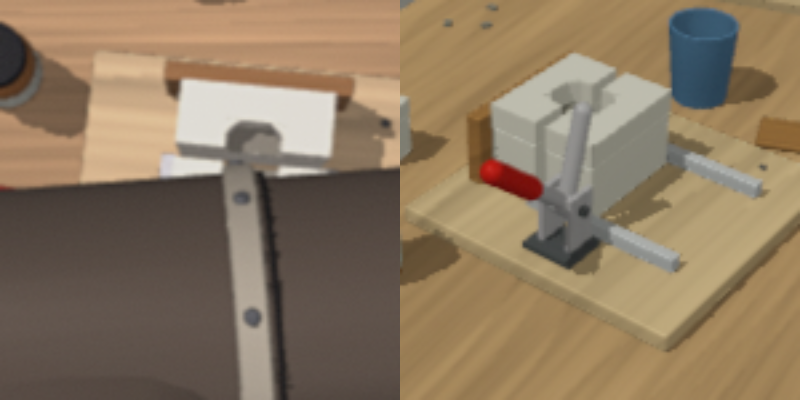

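```bash
python3 - <<'E'
from h import *
z=np.load("fix.npz");R,o=z["R"],z["o"]
f=arm.grab_frame("side"); a=f["color"]
k=6;x0,y0=205,165
c=cv2.resize(a[y0:y0+90,x0:x0+110],None,fx=k,fy=k,interpolation=cv2.INTER_CUBIC)
for p in[(.095,.06),(.095,-.06),(.045,.06),(.045,-.06),(-.005,.06),(-.005,-.06)]:
    u,v=proj(f,np.r_[R@p+o,.098]); cv2.circle(c,(int((u+.5-x0)*k),int((v+.5-y0)*k)),3,(0,200,0),-1)
cv2.imwrite("pics/s4.png",c)
E
```

```text
(no output)
```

View pics/s4.png

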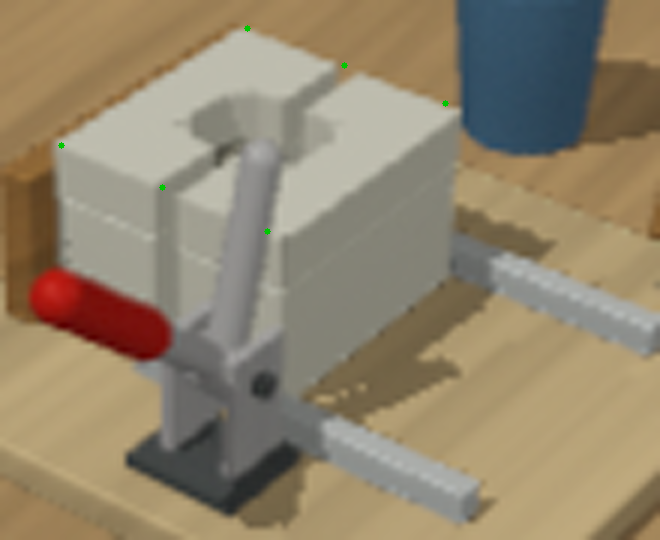

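The close-up shows the half about 9 mm short: its back corner is at (285,238), against (267,231) when home. It jammed, so I'll push again slightly lower and more gently.

Request:
step_arm(
  rows=[
    [-0.002,0.04,0,0,0],
    [-0.004,0.08,0,0,0],
    [-0.004,0.12,0,0,0],
    [-0.004,0.13,-0.03,0,0],
    [-0.004,0.13,-0.07,0,0],
    [-0.004,0.13,-0.11,0,0],
    [-0.004,0.13,-0.15,0,0],
    [-0.004,0.13,-0.18,0,0],
    [-0.004,0.13,-0.2,0,0],
    [-0.004,0.13,-0.207,0,0],
    [0.016,0.128,-0.207,0,0],
    [0.036,0.126,-0.207,0,0],
    [0.046,0.125,-0.207,0,0],
    [0.05,0.1246,-0.207,0,0],
    [0.053,0.1243,-0.207,0,0],
  ],
)

```text
t: 8.1
eef_pos: [0.515, -0.035, 0.0438]
ee_rot: [3.141, 0.0, -1.67]
force: [-2.1, 1.2, 3.6]
width: 0.0005
gripper_force: 1.6
```

Request:
step_arm(
  rows=[
    [0.002,-0.0002,0,0,0],
    [0.004,-0.0004,0,0,0],
    [0.005,-0.0005,0,0,0],
  ],
)

```text
t: 8.4
eef_pos: [0.5177, -0.0357, 0.0438]
ee_rot: [3.138, -0.0, -1.67]
force: [-17.5, 9.3, 18.1]
width: 0.0002
gripper_force: 10.6
```

```bash
python3 - <<'E'
from h import *
s=arm.get_state();print(s["eef_pos"],s["force"],s["moment"])
E
```

```text
[ 0.51765701 -0.03568442  0.04382188] [-17.45382983   9.29941278  18.07382484] [2.94679726 5.15493063 0.19814551]
```

The force pattern (Fz ≈ Fx) means the arm is pressing the half down and increasing its friction on the board. I'll relieve the downward and sideways load while pushing.

Request:
step_arm(
  rows=[
    [0,-0.0005,0.001,0,0],
    [0,-0.001,0.002,0,0],
    [0,-0.001,0.002,0,0],
  ],
)

```text
t: 8.7
eef_pos: [0.5177, -0.0367, 0.0448]
ee_rot: [3.138, -0.0, -1.67]
force: [-7.5, 4.7, 0.7]
width: 0.0001
gripper_force: 4.0
```

Request:
step_arm(
  rows=[
    [0.001,-0.0005,0.0005,0,0],
    [0.002,-0.001,0.001,0,0],
    [0.003,-0.0013,0.0012,0,0],
  ],
)

```text
t: 9.0
eef_pos: [0.5176, -0.0373, 0.045]
ee_rot: [3.132, 0.0, -1.671]
force: [-20.4, 18.7, 5.5]
width: 0.0006
gripper_force: 11.5
```

```bash
python3 - <<'E'
from h import *
s=arm.get_state();print(s["eef_pos"],s["force"],s["moment"],s["ee_rot"])
f=arm.grab_frame("side")["color"];w=arm.grab_frame("wrist")["color"]
cv2.imwrite("pics/s5.png",np.hstack([cv2.resize(f[140:270,200:330],(400,400),interpolation=cv2.INTER_CUBIC),cv2.resize(w,(400,300)) if 0 else cv2.copyMakeBorder(cv2.resize(w,(400,300)),0,100,0,0,0)]))
E
```

```text
[ 0.51757102 -0.03728727  0.0449885 ] [-20.36351434  18.66991074   5.53883939] [5.99384896 6.51187668 0.30103497] [ 3.13234817e+00  5.62167043e-05 -1.67130903e+00]
```

View pics/s5.png

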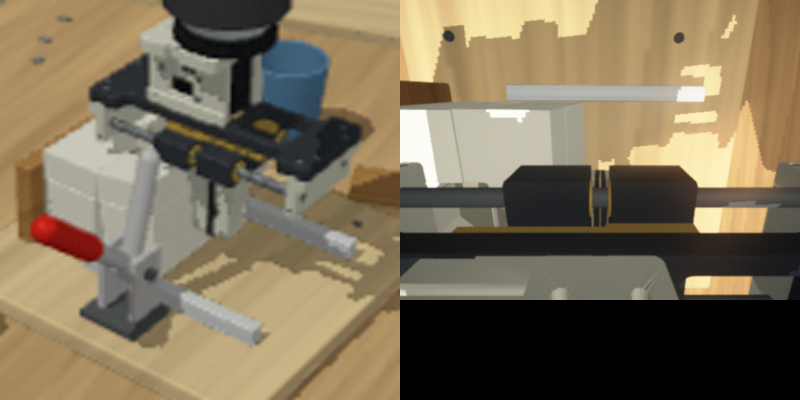

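Request:
step_arm(
  rows=[
    [0,0.001,0.0005,0,0],
    [0,0.002,0.0005,0,0],
    [0,0.002,0.0005,0,0],
  ],
)

```text
t: 9.4
eef_pos: [0.5175, -0.0369, 0.0452]
ee_rot: [3.132, -0.002, -1.672]
force: [-13.1, 2.8, -1.7]
width: 0.0003
gripper_force: 6.0
```

A 13 N push without side loads still doesn't move it, so something real is blocking. I'll back off, swing clear and look into the gap from above.

Request:
step_arm(
  rows=[
    [-0.03,0.003,0,0,0],
    [-0.06,0.006,0,0,0],
    [-0.06,0.006,0.05,0,0],
    [-0.06,0.006,0.1,0,0],
    [-0.06,0.006,0.15,0,0],
    [-0.06,0.006,0.19,0,0],
    [-0.06,-0.04,0.2,0,0],
    [-0.06,-0.09,0.2,0,0],
    [-0.06,-0.14,0.2,0,0],
    [-0.06,-0.19,0.2,0,0],
    [-0.06,-0.24,0.2,0,0],
    [-0.06,-0.29,0.2,0,0],
    [-0.06,-0.34,0.2,0,0],
    [-0.06,-0.34,0.2,0,0],
  ],
)

```text
t: 10.8
eef_pos: [0.4624, -0.381, 0.2461]
ee_rot: [3.14, -0.001, -1.675]
force: [-0.8, -0.5, -1.0]
width: 0.0006
gripper_force: 0.0
```

```bash
python3 - <<'E'
from h import *
z=np.load("fix.npz");R,o=z["R"],z["o"]
f=arm.grab_frame("top");g=arm.grab_frame("side");c=f["color"]
import pickle;pickle.dump(dict(top=f,side=g),open("f1.pkl","wb"))
k=5;a=cv2.resize(c[150:260,220:310],None,fx=k,fy=k,interpolation=cv2.INTER_CUBIC)
b=cv2.resize(g["color"][165:245,205:270],None,fx=5,fy=5,interpolation=cv2.INTER_CUBIC); b=cv2.copyMakeBorder(b,0,a.shape[0]-b.shape[0],0,0,0)
cv2.imwrite("pics/s6.png",np.hstack([a,b]))
# profile along fixture x at z=.098 on lines y=+-.045
for y in(.045,-.045):
    print(y,[int(c[int(round(v)),int(round(u))].mean()) for u,v in(proj(f,np.r_[R@(x,y)+o,.098]) for x in np.arange(-.03,.07,.003))])
E
```

```text
0.045 [147, 143, 112, 93, 92, 147, 183, 187, 186, 187, 187, 187, 188, 186, 187, 187, 186, 186, 186, 186, 187, 186, 152, 91, 92, 120, 179, 187, 186, 186, 187, 186, 186, 186]
-0.045 [94, 96, 93, 93, 90, 160, 185, 186, 186, 186, 186, 186, 186, 186, 186, 185, 185, 185, 186, 186, 188, 184, 102, 91, 94, 129, 179, 186, 186, 184, 186, 185, 185, 185]
```

View pics/s6.png

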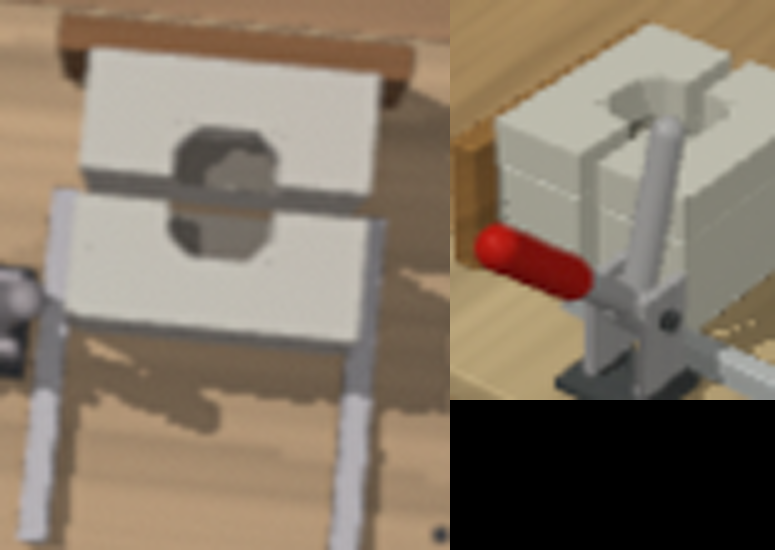

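```bash
python3 - <<'E'
from h import *
import pickle
z=np.load("fix.npz");R,o=z["R"],z["o"]; F=pickle.load(open("f1.pkl","rb"))
f=F["top"];g=f["color"].mean(2).astype(np.float32)
def samp(P,f=f,g=g):
    q=np.array([proj(f,np.r_[R@p[:2]+o,p[2]]) for p in P],np.float32); return cv2.remap(g,q[:,:1],q[:,1:],1).ravel()
def edges(P,ax):
    s=samp(P); d=np.diff(s); i=np.argsort(-abs(d))
    return [(round(ax[k],4),int(d[k])) for k in sorted(i[:3])]
ys=np.arange(-.08,.0801,.0005)
for x in(-.008,0,.01,.025,.06,.075,.088): # width edges at top height
    s=samp([(x,y,.098) for y in ys])>168; print("x",x,"y range",ys[s].min().round(4),ys[s].max().round(4))
xs=np.arange(-.03,.07,.0005)
for y in(-.055,-.045,-.035,.035,.045,.055):
    s=samp([(x,y,.098) for x in xs])>140; k=np.flatnonzero(np.diff(s.astype(int))); print("y",y,"trans",xs[k].round(4))
E
```

```text
x -0.008 y range -0.0575 0.0625
x 0 y range -0.0575 0.069
x 0.01 y range -0.0575 0.069
x 0.025 y range -0.0575 0.069
x 0.06 y range -0.0575 0.0615
x 0.075 y range -0.058 0.0605
x 0.088 y range -0.0575 0.059
y -0.055 trans [-0.016  0.035  0.045]
y -0.045 trans [-0.016   0.035   0.0455]
y -0.035 trans [-0.0155  0.035   0.0455]
y 0.035 trans [-0.0155  0.0355  0.046 ]
y 0.045 trans [-0.0295 -0.027  -0.0155  0.0355  0.046 ]
y 0.055 trans [-0.015   0.0355  0.046 ]
```

The half is square and centred with a 10 mm parallel gap, and it stopped at the same place three times. To tell whether the half or the gripper is blocked, I'll push with the fingers open 40 mm. That puts the body 20 mm further back.

Request:
step_arm(
  rows=[
    [-0.009,0.05,0,0,0.04],
    [-0.009,0.1,0,0,0.04],
    [-0.009,0.15,0,0,0.04],
    [-0.009,0.2,0,0,0.04],
    [-0.009,0.25,0,0,0.04],
    [-0.009,0.3,0,0,0.04],
    [-0.009,0.349,0,0,0.04],
    [-0.009,0.349,-0.04,0,0.04],
    [-0.009,0.349,-0.08,0,0.04],
    [-0.009,0.349,-0.12,0,0.04],
    [-0.009,0.349,-0.16,0,0.04],
    [-0.009,0.349,-0.185,0,0.04],
    [-0.009,0.349,-0.196,0,0.04],
    [0.006,0.3475,-0.196,0,0.04],
    [0.018,0.3463,-0.196,0,0.04],
    [0.026,0.3455,-0.196,0,0.04],
    [0.03,0.3451,-0.196,0,0.04],
  ],
  newtons=60,
)

```text
t: 12.6
eef_pos: [0.4942, -0.0307, 0.052]
ee_rot: [-3.141, 0.0, -1.67]
force: [-4.1, 1.1, 3.7]
width: 0.04
gripper_force: 1.9
```

Request:
step_arm(
  rows=[
    [0.002,-0.0002,0,0,0.04],
    [0.004,-0.0004,0,0,0.04],
    [0.006,-0.0006,0,0,0.04],
  ],
)

```text
t: 12.9
eef_pos: [0.4992, -0.0317, 0.0514]
ee_rot: [-3.142, 0.0, -1.67]
force: [-2.6, 0.0, 4.4]
width: 0.0401
gripper_force: 2.0
```

```bash
python3 - <<'E'
from h import *
s=arm.get_state();print(s["eef_pos"],s["force"],s["moment"],s["width"])
E
```

```text
[ 0.49921332 -0.03172296  0.051448  ] [-2.59959146  0.02159937  4.4423557 ] [0.23252862 1.00026517 0.01261045] 0.040050513665347794
```

Request:
step_arm(
  rows=[
    [0.002,-0.0002,0,0,0.04],
    [0.004,-0.0004,0,0,0.04],
    [0.006,-0.0006,0,0,0.04],
  ],
)

```text
t: 13.2
eef_pos: [0.4999, -0.0322, 0.0515]
ee_rot: [3.133, -0.001, -1.671]
force: [-37.5, 19.1, 38.0]
width: 0.0397
gripper_force: 22.6
```

```bash
cat >> h.py <<'E'
def gap(f,zz=.098,ys=(.04,.05,.057),lo=.0,hi=.07):
    z=np.load("fix.npz");R,o=z["R"],z["o"]; g=f["color"].mean(2).astype(np.float32); xs=np.arange(lo,hi,.002)
    for y in ys:
        q=np.array([proj(f,np.r_[R@(x,y)+o,zz]) for x in xs],np.float32)
        print(y,cv2.remap(g,q[:,:1],q[:,1:],1).ravel().astype(int).tolist())
E
python3 - <<'E'
from h import *
import pickle
print("before");gap(pickle.load(open("f1.pkl","rb"))["side"])
f=arm.grab_frame("side");pickle.dump(f,open("f2.pkl","wb"));print("now");gap(f)
s=arm.get_state();print(s["eef_pos"],s["force"],s["moment"])
E
```

```text
before
0.04 [182, 180, 169, 143, 123, 118, 126, 133, 138, 141, 142, 143, 144, 163, 177, 182, 182, 177, 166, 143, 129, 125, 128, 141, 164, 178, 182, 182, 182, 182, 182, 182, 182, 182, 182]
0.05 [142, 120, 120, 127, 133, 138, 141, 142, 141, 151, 170, 180, 182, 182, 182, 183, 182, 179, 168, 148, 130, 126, 128, 138, 159, 175, 182, 182, 182, 182, 182, 182, 182, 182, 182]
0.057 [119, 127, 134, 139, 141, 142, 143, 150, 168, 179, 182, 182, 182, 182, 182, 182, 181, 176, 160, 138, 125, 126, 128, 134, 155, 172, 180, 182, 181, 181, 182, 182, 182, 182, 182]
now
0.04 [144, 148, 151, 141, 131, 129, 137, 144, 149, 152, 153, 154, 155, 173, 187, 192, 192, 192, 192, 192, 191, 190, 189, 189, 191, 193, 194, 194, 194, 194, 195, 194, 194, 194, 194]
0.05 [123, 122, 128, 137, 143, 149, 152, 154, 152, 162, 180, 189, 192, 192, 192, 192, 192, 191, 191, 192, 191, 190, 188, 184, 185, 190, 194, 194, 194, 194, 194, 194, 194, 194, 194]
0.057 [130, 138, 144, 150, 152, 153, 153, 156, 167, 174, 179, 180, 183, 186, 184, 185, 190, 189, 187, 189, 192, 191, 188, 182, 184, 189, 193, 194, 193, 192, 193, 194, 194, 194, 194]
[ 0.49975055 -0.03211375  0.05149003] [-30.19563921  14.95654968  29.80022723] [4.55533506 8.7365817  0.35976998]
```

The gap is now closed in the side view, so the half is home and only the gripper had been blocked before. I'll back off and move round to the handle side.

Request:
step_arm(
  rows=[
    [-0.01,0.001,0,0,0.04],
    [-0.03,0.003,0,0,0.04],
    [-0.06,0.006,0,0,0.04],
    [-0.06,0.006,0.05,0,0.04],
    [-0.06,0.006,0.1,0,0],
    [-0.06,0.006,0.15,0,0],
    [-0.06,0.006,0.19,0,0],
    [-0.04,0.05,0.2,0,0],
    [-0.02,0.09,0.2,0,0],
    [0,0.13,0.2,0,0],
    [0.02,0.17,0.2,0,0],
    [0.04,0.21,0.2,0,0],
    [0.051,0.227,0.2,0,0],
    [0.051,0.227,0.2,0,0],
  ],
)

```text
t: 14.65
eef_pos: [0.5576, 0.1972, 0.25]
ee_rot: [3.141, -0.001, -1.668]
force: [-0.5, -0.9, 0.8]
width: 0.0003
gripper_force: 0.0
```

```bash
python3 - <<'E'
from h import *
print(arm.get_state()["eef_pos"])
f=arm.grab_frame("side");gap(f);gap(f,ys=(-.04,-.05))
g=arm.grab_frame("top");gap(g,lo=-.03,ys=(-.05,.045));
cv2.imwrite("pics/raw.png",f["color"])
E
```

```text
[0.55758264 0.19717309 0.25000374]
0.04 [162, 151, 140, 134, 125, 119, 117, 114, 112, 108, 103, 103, 115, 156, 184, 192, 192, 187, 175, 152, 138, 134, 137, 150, 173, 187, 191, 192, 192, 192, 192, 192, 192, 192, 192]
0.05 [118, 118, 118, 117, 115, 112, 108, 103, 98, 115, 158, 186, 192, 192, 192, 192, 191, 189, 177, 156, 138, 134, 136, 147, 168, 184, 192, 192, 192, 192, 192, 192, 192, 192, 192]
0.057 [119, 117, 114, 111, 107, 102, 99, 103, 123, 140, 157, 182, 190, 192, 192, 191, 191, 185, 169, 147, 134, 134, 137, 142, 164, 181, 190, 192, 191, 190, 191, 192, 192, 191, 192]
-0.04 [192, 192, 192, 192, 192, 192, 192, 192, 192, 192, 192, 192, 192, 192, 192, 192, 191, 187, 171, 151, 138, 134, 141, 156, 176, 190, 192, 192, 192, 192, 192, 192, 192, 192, 192]
-0.05 [192, 192, 192, 192, 192, 192, 192, 192, 192, 192, 192, 192, 192, 192, 192, 192, 190, 189, 176, 155, 139, 136, 139, 150, 168, 184, 191, 192, 192, 192, 192, 192, 192, 192, 192]
-0.05 [92, 93, 91, 91, 91, 90, 92, 118, 163, 182, 184, 184, 183, 184, 183, 184, 184, 184, 183, 183, 183, 183, 183, 183, 183, 183, 183, 183, 183, 183, 184, 183, 165, 125, 95, 88, 89, 99, 136, 177, 185, 183, 182, 182, 182, 182, 182, 182, 183, 183]
0.045 [95, 96, 97, 96, 94, 91, 92, 106, 128, 136, 126, 122, 122, 122, 122, 121, 121, 121, 122, 122, 120, 120, 135, 168, 180, 185, 184, 184, 184, 184, 185, 185, 174, 139, 101, 90, 92, 100, 133, 178, 186, 184, 184, 183, 183, 184, 184, 183, 184, 183]
```

Once released, the gap reads 10 mm again, so the half may have tipped while pushed. I'll check the frame taken during the push.

```bash
python3 - <<'E'
from h import *
import pickle
a=pickle.load(open("f1.pkl","rb"))["side"];b=pickle.load(open("f2.pkl","rb"))
cv2.imwrite("pics/s7.png",np.hstack([cv2.resize(f["color"][160:250,200:280],(400,450),interpolation=cv2.INTER_CUBIC) for f in(a,b)]))
for f in(a,b):
    for z in(.09,.075,.06,.05,.04): print(z,end=" ");gap(f,z,(.06,),.02,.06)
E
```

```text
0.09 0.06 [153, 153, 153, 153, 153, 153, 153, 154, 147, 137, 129, 126, 125, 125, 136, 148, 153, 153, 153, 153]
0.075 0.06 [156, 162, 158, 153, 160, 158, 154, 157, 149, 138, 130, 127, 127, 130, 144, 156, 155, 157, 158, 156]
0.06 0.06 [148, 152, 153, 153, 153, 153, 153, 154, 146, 134, 128, 126, 126, 126, 135, 146, 151, 153, 153, 154]
0.05 0.06 [133, 135, 147, 155, 153, 153, 152, 153, 146, 134, 128, 126, 126, 126, 134, 146, 151, 153, 154, 153]
0.04 0.06 [139, 137, 127, 112, 107, 119, 139, 150, 150, 138, 124, 113, 105, 93, 88, 89, 90, 93, 95, 99]
0.09 0.06 [165, 165, 165, 165, 165, 165, 165, 165, 165, 164, 165, 165, 164, 161, 162, 164, 165, 165, 165, 165]
0.075 0.06 [164, 169, 174, 180, 173, 169, 173, 177, 174, 168, 171, 168, 163, 154, 161, 168, 166, 168, 170, 168]
0.06 0.06 [159, 163, 165, 165, 165, 165, 165, 165, 165, 164, 166, 159, 145, 139, 146, 157, 163, 165, 165, 165]
0.05 0.06 [145, 146, 158, 166, 165, 164, 164, 164, 164, 162, 153, 146, 139, 137, 145, 157, 162, 164, 165, 165]
0.04 0.06 [150, 150, 139, 122, 117, 129, 150, 161, 167, 166, 147, 129, 114, 101, 96, 96, 98, 102, 105, 108]
```

View pics/s7.png

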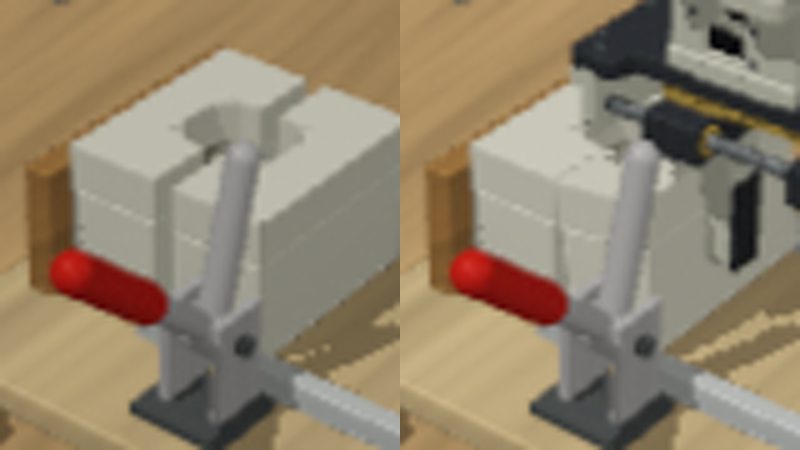

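The right panel confirms it: the finger's thick upper part contacts the half high up and tips it about 0.1 rad, so the tops touch while the bottom stays back. I'll turn the gripper 90° and push with the straight side of one open finger, low on the back. With the body offset to −y it stays clear of the bar.

```bash
python3 - <<'E'
from h import *
s=arm.get_state();print(np.round(s["q"],3))
E
```

```text
[ 0.668  0.205 -0.146  0.    -1.221 -0.767]
```

Request:
step_arm(
  rows=[
    [-0.01,-0.03,0,-0.14,0.0876],
    [-0.02,-0.06,0,-0.28,0.0876],
    [-0.03,-0.09,0,-0.42,0.0876],
    [-0.04,-0.12,0,-0.56,0.0876],
    [-0.05,-0.15,0,-0.7,0.0876],
    [-0.06,-0.18,0,-0.84,0.0876],
    [-0.07,-0.21,0,-0.98,0.0876],
    [-0.085,-0.235,0,-1.12,0.0876],
    [-0.1,-0.26,0,-1.26,0.0876],
    [-0.109,-0.283,0,-1.4,0.0876],
    [-0.109,-0.283,0,-1.54,0.0876],
    [-0.109,-0.283,0,-1.574,0.0876],
    [-0.109,-0.283,-0.04,-1.574,0.0876],
    [-0.109,-0.283,-0.08,-1.574,0.0876],
    [-0.109,-0.283,-0.12,-1.574,0.0876],
    [-0.109,-0.283,-0.16,-1.574,0.0876],
    [-0.109,-0.283,-0.19,-1.574,0.0876],
    [-0.109,-0.283,-0.207,-1.574,0.0876],
    [-0.109,-0.283,-0.207,-1.574,0.0876],
  ],
)

```text
t: 16.65
eef_pos: [0.4451, -0.0892, 0.0426]
ee_rot: [-3.141, -0.004, 3.038]
force: [0.0, 0.1, 0.5]
width: 0.0876
gripper_force: 0.0
```

```bash
python3 - <<'E'
from h import *
z=np.load("fix.npz");R,o=z["R"],z["o"]
s=arm.get_state();print(R.T@(np.array(s["eef_pos"][:2])-o),s["eef_pos"][2],s["force"],s["ee_rot"][2]-z["yaw"])
E
```

```text
[-0.09300563 -0.05780967] 0.0426249681344015 [0.04253818 0.05257637 0.50912533] 3.1370987636975256
```

Request:
step_arm(
  rows=[
    [0.015,0.002,0,0,0.0876],
    [0.035,0,0,0,0.0876],
    [0.05,-0.0015,0,0,0.0876],
    [0.058,-0.0025,0,0,0.0876],
    [0.063,-0.003,0,0,0.0876],
    [0.066,-0.0035,0,0,0.0876],
    [0.069,-0.004,0,0,0.0876],
    [0.072,-0.004,0,0,0.0876],
  ],
)

```text
t: 17.45
eef_pos: [0.5174, -0.0925, 0.0442]
ee_rot: [-3.141, -0.003, 3.039]
force: [-4.8, -0.7, 5.1]
width: 0.0874
gripper_force: 2.6
```

```bash
cat > st.py <<'E'
from h import *
z=np.load("fix.npz");R,o=z["R"],z["o"]
s=arm.get_state();print("fix",(R.T@(np.array(s["eef_pos"][:2])-o)).round(4),np.round(s["eef_pos"][2],4),np.round(s["force"],1),np.round(s["moment"],2))
f=arm.grab_frame("side")
for q in(.09,.06,.05): print(q,end=" ");gap(f,q,(.06,),.026,.056)
E
python3 st.py
```

```text
fix [-0.0207 -0.054 ] 0.0442 [-4.8 -0.7  5.1] [0.22 1.72 0.31]
0.09 0.06 [163, 163, 163, 163, 163, 163, 162, 159, 151, 140, 135, 145, 158, 162, 163]
0.06 0.06 [163, 163, 163, 163, 162, 162, 161, 149, 141, 135, 135, 144, 155, 162, 163]
0.05 0.06 [164, 163, 162, 162, 162, 162, 161, 148, 140, 135, 135, 143, 156, 161, 162]
```

Now it slides almost flat, with the gap even from top to bottom. I'll continue.

Request:
step_arm(
  rows=[
    [0.002,-0.0002,0,0,0.0876],
    [0.004,-0.0004,0,0,0.0876],
    [0.005,-0.0005,0,0,0.0876],
  ],
)

```text
t: 17.8
eef_pos: [0.524, -0.0928, 0.0441]
ee_rot: [-3.141, -0.001, 3.039]
force: [-2.9, 0.6, -2.3]
width: 0.0875
gripper_force: 1.7
```

```bash
python3 st.py
```

```text
fix [-0.0142 -0.0536] 0.0441 [-2.9  0.6 -2.3] [0.27 1.02 0.17]
0.09 0.06 [163, 163, 163, 163, 163, 163, 163, 163, 163, 163, 163, 163, 163, 163, 163]
0.06 0.06 [163, 163, 163, 163, 163, 163, 163, 163, 163, 162, 158, 158, 159, 162, 163]
0.05 0.06 [164, 163, 163, 162, 162, 162, 162, 162, 162, 161, 157, 157, 159, 161, 163]
```

Nearly home, with a trace of gap left low down. I'll press slightly more, then check after relaxing.

Request:
step_arm(
  rows=[
    [0.001,-0.0001,0,0,0.0876],
    [0.002,-0.0002,0,0,0.0876],
    [0.003,-0.0003,0,0,0.0876],
    [0.004,-0.0004,0,0,0.0876],
  ],
)

```text
t: 18.25
eef_pos: [0.5238, -0.093, 0.0438]
ee_rot: [-3.141, -0.008, 3.04]
force: [-19.5, 7.6, 14.2]
width: 0.0881
gripper_force: 10.9
```

```bash
python3 st.py
```

```text
fix [-0.0143 -0.0538] 0.0438 [-19.5   7.6  14.2] [3.22 6.63 1.26]
0.09 0.06 [163, 163, 162, 162, 163, 163, 163, 163, 163, 163, 163, 163, 163, 163, 163]
0.06 0.06 [163, 163, 163, 163, 163, 163, 163, 163, 163, 162, 159, 159, 160, 162, 163]
0.05 0.06 [164, 163, 163, 162, 162, 162, 163, 162, 162, 162, 158, 158, 159, 161, 162]
```

Request:
step_arm(
  rows=[
    [-0.003,0.0003,0,0,0.0876],
    [-0.008,0.0008,0,0,0.0876],
    [-0.012,0.0012,0,0,0.0876],
    [-0.012,0.0012,0,0,0.0876],
  ],
)

```text
t: 18.7
eef_pos: [0.5166, -0.0918, 0.0445]
ee_rot: [3.141, 0.001, 3.039]
force: [0.0, 0.1, 0.5]
width: 0.088
gripper_force: 0.0
```

```bash
python3 st.py
```

```text
fix [-0.0216 -0.0533] 0.0445 [0.  0.1 0.5] [ 0.01 -0.06  0.03]
0.09 0.06 [163, 163, 163, 163, 163, 163, 163, 163, 163, 163, 163, 163, 163, 163, 163]
0.06 0.06 [163, 163, 163, 163, 163, 163, 163, 163, 163, 162, 158, 158, 160, 162, 163]
0.05 0.06 [164, 163, 163, 163, 163, 162, 162, 162, 162, 162, 158, 158, 160, 162, 163]
```

The half stays home after release: the contact position matches x = −5 mm and there is no rebound. Next is the handle.

Request:
step_arm(
  rows=[
    [-0.02,0.002,0,0,0.0876],
    [-0.06,0.006,0,0,0.0876],
    [-0.06,0.006,0.05,0,0.0876],
    [-0.06,0.006,0.1,0,0],
    [-0.06,0.006,0.15,0,0],
    [-0.06,0.006,0.206,0.1,0],
    [-0.05,0.03,0.206,0.24,0],
    [-0.04,0.06,0.206,0.38,0],
    [-0.03,0.09,0.206,0.52,0],
    [-0.02,0.12,0.206,0.66,0],
    [-0.01,0.15,0.206,0.8,0],
    [0,0.18,0.206,0.94,0],
    [0.01,0.21,0.206,1.08,0],
    [0.02,0.24,0.206,1.22,0],
    [0.03,0.265,0.206,1.36,0],
    [0.034,0.286,0.206,1.5,0],
    [0.034,0.286,0.206,1.574,0],
    [0.034,0.286,0.206,1.574,0],
  ],
)

```text
t: 20.55
eef_pos: [0.5507, 0.1948, 0.2499]
ee_rot: [3.141, -0.0, -1.668]
force: [-0.2, -0.1, -0.3]
width: 0.0002
gripper_force: 0.0
```

```bash
python3 st.py
```

```text
fix [-0.016   0.2353] 0.2499 [-0.2 -0.1 -0.3] [-0.02  0.1   0.01]
0.09 0.06 [163, 163, 163, 162, 162, 162, 162, 162, 163, 163, 163, 163, 162, 162, 162]
0.06 0.06 [163, 163, 162, 162, 163, 163, 162, 162, 162, 161, 158, 158, 159, 162, 163]
0.05 0.06 [115, 137, 154, 162, 162, 162, 162, 162, 162, 161, 158, 157, 159, 161, 162]
```

Request:
step_arm(
  rows=[
    [0,0,-0.04,0,0],
    [0,0,-0.08,0,0],
    [0,0,-0.11,0,0],
    [0,0,-0.128,0,0],
    [-0.001,-0.01,-0.128,0,0],
    [-0.002,-0.02,-0.128,0,0],
    [-0.0025,-0.025,-0.128,0,0],
    [-0.003,-0.03,-0.126,0,0],
    [-0.0035,-0.035,-0.122,0,0],
    [-0.004,-0.04,-0.116,0,0],
  ],
)

```text
t: 21.6
eef_pos: [0.5478, 0.157, 0.1364]
ee_rot: [-3.138, 0.007, -1.67]
force: [-2.6, 12.1, 1.3]
width: 0.0003
gripper_force: 5.3
```

```bash
python3 st.py | head -1
```

```text
fix [-0.0152  0.1974] 0.1364 [-2.6 12.1  1.3] [ 4.21  1.06 -0.05]
```

Contact is at about 12 N, as expected. I'll follow the arc over the dead point.

Request:
step_arm(
  rows=[
    [-0.0005,-0.005,0.004,0,0],
    [-0.001,-0.01,0.008,0,0],
    [-0.0015,-0.015,0.012,0,0],
    [-0.002,-0.02,0.015,0,0],
    [-0.0025,-0.025,0.018,0,0],
    [-0.003,-0.03,0.02,0,0],
    [-0.0035,-0.035,0.022,0,0],
    [-0.004,-0.04,0.024,0,0],
    [-0.0045,-0.045,0.0255,0,0],
    [-0.005,-0.05,0.027,0,0],
    [-0.0055,-0.055,0.028,0,0],
    [-0.006,-0.06,0.029,0,0],
    [-0.0065,-0.065,0.03,0,0],
    [-0.007,-0.07,0.031,0,0],
  ],
)

```text
t: 23.05
eef_pos: [0.5385, 0.0831, 0.1649]
ee_rot: [3.14, -0.001, -1.67]
force: [0.5, -0.0, -0.2]
width: 0.0006
gripper_force: 0.0
```

```bash
python3 st.py | head -1
```

```text
fix [-0.0171  0.1228] 0.1649 [ 0.5 -0.  -0.2] [-0.01  0.09 -0.01]
```

Request:
step_arm(
  rows=[
    [0.002,0.02,0,0,0],
    [0.005,0.05,0.03,0,0],
    [0.009,0.09,0.07,0,0],
    [0.01,0.1,0.11,0,0],
    [0.01,0.14,0.13,0,0],
    [0.0,0.18,0.13,0,0],
    [-0.02,0.22,0.13,0,0],
    [-0.02,0.22,0.13,0,0],
  ],
)

```text
t: 23.9
eef_pos: [0.5174, 0.3074, 0.2942]
ee_rot: [3.14, -0.001, -1.667]
force: [0.8, -0.2, -0.1]
width: 0.0005
gripper_force: 0.0
```

```bash
cat > ck.py <<'E'
from h import *
import pickle
z=np.load("fix.npz");R,o=z["R"],z["o"]; W=lambda *p:np.r_[R@p[:2]+o,p[2]]
s=arm.get_state();print(s["eef_pos"],s["force"],s["t"])
F0=pickle.load(open("f0.pkl","rb"))
for n in("side","top"):
    f=arm.grab_frame(n);h=cv2.cvtColor(f["color"],cv2.COLOR_BGR2HSV)
    m=((h[...,1]>180)&((h[...,0]<5)|(h[...,0]>175))&(h[...,2]>90)).astype(np.uint8)
    cs=cv2.findContours(m,0,2)[0]
    if cs:
        c=max(cs,key=cv2.contourArea); print(n,"red area",cv2.contourArea(c),"cen",c.mean((0,1)),cv2.boundingRect(c))
    print(" expect locked tip/mid",np.round(proj(f,W(-.0155,.043,.168)),1),np.round(proj(f,W(-.0155,.056,.141)),1),"bar tip",np.round(proj(f,W(-.0155,.013,.06)),1))
    for p in((-.1,-.2,.008),(.1,.207,.08),(.043,-.207,.07)):
        u,v=(int(round(k)) for k in proj(f,W(*p))); a,b=(x["color"][v-12:v+12,u-12:u+12].astype(int) for x in(f,F0[n])); print(" bystander diff",abs(a-b).mean().round(1))
    if n=="side":
        for q in(.09,.075,.06): gap(f,q,(.06,),.026,.056)
    else: gap(f,lo=-.03,ys=(-.05,.03))
E
python3 ck.py
```

```text
[0.51738823 0.30740045 0.2942309 ] [ 0.81540926 -0.1703272  -0.10452592] 23.9
side red area 215.5 cen [252.79487179 187.66666667] (246, 171, 15, 33)
 expect locked tip/mid [258.1 174.4] [254.3 187.4] bar tip [264.4 209.7]
 bystander diff 9.3
 bystander diff 5.7
 bystander diff 7.7
0.06 [166, 166, 166, 166, 166, 166, 166, 166, 166, 166, 165, 165, 166, 166, 166]
0.06 [166, 170, 169, 167, 171, 172, 170, 172, 175, 173, 166, 171, 173, 169, 169]
0.06 [166, 166, 166, 166, 166, 166, 166, 166, 166, 165, 161, 161, 162, 165, 166]
top red area 116.5 cen [233.46666667 209.8       ] (225, 206, 19, 9)
 expect locked tip/mid [240.5 210.1] [234.1 210.9] bar tip [255.7 216.4]
 bystander diff 2.1
 bystander diff 1.7
 bystander diff 1.6
-0.05 [90, 83, 84, 84, 83, 83, 82, 83, 85, 84, 83, 83, 95, 134, 165, 171, 170, 169, 168, 168, 169, 168, 169, 168, 169, 169, 169, 168, 169, 169, 168, 168, 168, 168, 168, 169, 168, 166, 163, 167, 168, 168, 167, 168, 167, 168, 168, 168, 168, 168]
0.03 [86, 87, 83, 84, 99, 123, 137, 132, 102, 75, 71, 78, 93, 128, 160, 170, 170, 169, 169, 169, 169, 169, 168, 168, 169, 169, 169, 169, 169, 169, 169, 169, 169, 170, 169, 170, 170, 169, 169, 169, 169, 169, 169, 169, 168, 169, 169, 169, 168, 169]
```

The handle's image position matches the locked pose to about 1.5 px, the bar lies behind the half, and the gap is closed. The jar, cup and rib look unmoved in the top view, and the arm is clear.

```bash
python3 -c "
from station import arm
print(arm.job_done())"
```

```text
the job is handed in; nothing more can be done
None
```

I handed the job in at about 24 s with the loose half home, the clamp lever in its locked position and the arm clear; no verdict came back, and early pushes tipped the half forward by about 0.1 rad (limit 0.2), though it now sits flat.

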